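# Clear the cocoa shaker out of the teaspoon case and click the lid shut

### The job

The cocoa shaker was left standing in the open green teaspoon case, where it keeps the lid from shutting. Lift it out and set it upright, wholly on the cork mat, without letting it drop; then swing the lid over and press its front edge down past the spring catch until it clicks fully shut. The teaspoon stays in the case, and the other things on the counter stay where they are.

Things in the scene. Friction and masses are not known exactly. Their poses are not given: they have to be found in the camera images.
- spoon_case: Green open-topped case, fixed to the counter, 124 (x) x 210 (y) x 62 mm high, walls and floor 6 mm thick. Origin at the centre of its underside, on the counter; z up, x from its front (catch) to its back (hinge), y along its width. A spring catch stands at the middle of the front.
- catch_top (a point): Top of the steel spring catch at the middle of the case's front, at x = -0.068, y = 0, z = 0.075 in the case's frame. The catch is 38 mm wide, reaching from x = -0.065 to -0.074; it gives way outward by itself (about 3 mm) when the lid's lip is pressed past it, then snaps back over the lip. Press on the lid, not on the catch.
- case_lid (a joint): Angle of the case's lid: 0 is fully shut and latched, about 1.57 is upright, more leans back; it starts at 1.6 to 1.85. The hinge is stiff enough (0.15 N m) for the lid to stay at any angle. The catch begins to resist at about 0.09; pressing past it takes about 8 to 14 N near the front edge (20 N does no harm); below 0.045 it snaps home by itself and stays.
- lid_hinge (a point): Point on the lid's hinge line, in the middle of its width: in the case's frame at x = +0.062, y = 0, z = 0.0625. The lid is a flat plate 124 mm long from the hinge, 210 mm wide and 8 mm thick; shut, its underside lies at the hinge's height and its top at 70.5 mm above the counter. A steel lip 42 mm wide sticks 6 mm further out at the middle of the free edge.
- lid_edge (a point): Middle of the lid's free (front) edge, on its outer face (the top face when shut), 124 mm from the hinge line; shut, it lies at x = -0.062, z = 0.0705 in the case's frame.
- cocoa_shaker: Upright steel cocoa shaker, a round tin of 43 mm diameter, 92 mm tall, 0.1 to 0.2 kg; origin at the centre of its underside, z up its axis. It stands loose on the case's floor in the front half, its top about 36 mm above the case's rim; grasp across its diameter, near the top.
- cork_mat: Flat square cork mat, 140 x 140 x 6 mm, fixed to the counter; origin at the centre of its underside, z up, x and y along its edges. It may lie left or right of the case.
- teaspoon: Steel teaspoon, 130 mm long (x) x 26 x 11 mm, lying loose on the case's floor in the back half, along the case's width; origin under its centre. It stays there.
- sugar_caddy: Bystander: wooden caddy of sugar sachets, 90 x 160 x 75 mm, loose, at the right; origin under its centre.
- cinnamon_jar: Bystander: red-capped spice jar, 45 mm across and 106 mm tall, loose, at the right; origin under its centre.
- pitcher: Bystander: steel milk pitcher, 92 x 127 x 111 mm, loose, at the left; origin on its underside.
- brown_cup: Bystander: brown stoneware cup, 86 x 102 x 56 mm, upside down, loose, at the left; origin on its underside.
Mind the look-alikes: they are no part of the job. There is more than one size of the spoon_case; the job needs the larger.

How it is judged:
On the way, in this order (a step that is already met when the one before it is completed fails the run):
1. the cocoa shaker stands upright and released, wholly on the cork mat (x of cocoa_shaker in the frame of cork_mat between -0.05 and 0.05 m and y of cocoa_shaker in the frame of cork_mat between -0.05 and 0.05 m and z of cocoa_shaker in the frame of cork_mat below 0.01 m and angle between cocoa_shaker's own z axis and vertical below 0.1 rad and contact force between cocoa_shaker and the fingers below 0.05 N and linear speed of cocoa_shaker below 0.03 m/s), for 0.2 s.
2. the lid is pressed past its catch (value of joint case_lid below 0.035 rad), for 0.2 s.
At the end, for the whole second after the job is handed in: The cocoa shaker stands upright (within 0.1 rad), released and at rest on the cork mat, its axis within 50 mm of the mat's centre along each of the mat's edges; the lid is latched (angle under 0.035 rad); the teaspoon is inside the case (all of step 1 and value of joint case_lid below 0.035 rad and x of teaspoon in the frame of spoon_case between -0.06 and 0.06 m and y of teaspoon in the frame of spoon_case between -0.1 and 0.1 m and z of teaspoon in the frame of spoon_case below 0.06 m); the robot touches nothing.
It fails at once if the cocoa shaker is knocked over or tilted by more than 0.8 rad (angle between cocoa_shaker's own z axis and vertical above 0.8 rad).
It fails at once if the cocoa shaker is dropped: it moves at over 0.7 m/s (a fall of 25 mm) with no finger on it (linear speed of cocoa_shaker above 0.7 m/s and contact force between cocoa_shaker and the fingers below 0.01 N).
It fails at once if the sugar caddy, spice jar, milk pitcher or brown cup is moved by more than 30 mm (distance of any of sugar_caddy, cinnamon_jar, pitcher, brown_cup from where it was at the start of the episode above 0.03 m).
It also fails if it takes over 61 s, if anything falls off the work surface, if the arm or the gripper's body presses on something with over 40 N, if the wrist force passes 120 N, or if a joint passes its speed limit or range.

### The arm

A 6-joint arm with a two-finger parallel gripper is mounted at the origin on a cart in front of the work surface, level with it; the furniture and walls round the work are solid. World frame = base frame: x ahead of the robot, y to its left, z up, the work surface at z = 0. Lengths are in m, angles in rad, forces in N, time in s.
With the tool pointing down it reaches from about 0.2 to 0.875 m from the base axis. Payload 3.4 kg.
Tool frame: the origin (TCP) lies at the very end of the fingers, on their centre line; the grasp point (between the pads) lies 19 mm behind it; z points along the fingers, y is the line along which they close (so a half turn about z gives the same grasp; the last joint's range is limited). The gripper opens to 94 mm and grips with 3 to 60 N. Pads are 16 mm wide; open, the fingers measure 119 mm over their backs; the gripper's body (75 mm by 177 mm) begins 78 mm behind the grasp point.
Start: joints at [-1.404, 0.276, 1.505, -0, 1.361, -0.121], TCP at [0.163, -0.551, 0.205] pointing down, gripper open.
Joint ranges: [-2.89, 2.89], [-0.75, 2.08], [0.22, 2.7], [-1.18, 4.32], [0.11, 2.71], [-2.7, 2.7]. Speed limits (rad/s): [2.57, 2.57, 3.14, 3.14, 3.14, 3.14].

### API

Orientations are given as a unit quaternion [w, x, y, z].
In Python, from workcell import * gives the robot as it stands. The module is installed in compiled form; this text tells all that it offers. Calls block until the motion is done:
- move_to(position, orientation): joint-space move of the TCP to a pose.
- move_linear(position, rotation=None, v=0.15, contact_N=None): straight line of the TCP; rotation=None keeps the orientation; v is the mean speed in m/s. With contact_N (N) it stops when the force on the tool has changed by that much, and returns True; else False.
- movej(angles): joint-space move.
- gripper_to(opening, strength=None): finger opening in m; strength is the grip in N (None keeps the last); returns when the fingers have stopped.
- pause(seconds).
- solve_ik(position, orientation): joint angles nearest the present ones, or None.
- get_state(): the state.
- snapshot(name): name is "scene" or "top"; returns a dict with "pixels" (480x640x3 uint8, red, green, blue), "fx", "fy", "cx", "cy" (pixels), "distortion" ([k1, k2, p1, p2, k3] as OpenCV has them; the pictures are not rectified), "T" (4x4, takes a point from camera to world coordinates). Camera axes: x right, y down, z forward; pixel columns grow to the right and rows downward; lengths in m; the calibration is good to about 2 mm. A picture is of the moment at which its call begins. There is no depth.
A pose or a line that the arm cannot do raises PlanningError and nothing moves.
- finish_job(): hands the job in; it is judged then, once.
The state is a dict: "time_s": time; "joint_positions": joint angles; "dq": joint speeds; "joint_torque": joint torques, N m; "tcp_pos": TCP position; "orientation": TCP orientation; "ft_force": force on the tool from outside, world axes, zero at the start; "wrist_torque": the same for the moment, N m; "grip_width": finger opening in m; "grasp_force": force on a finger pad.
Only numpy, scipy, OpenCV 4.12 (cv2) and the standard library are available. Lean on these libraries where they do the work, as an engineer would, in place of code of your own. Each camera call takes 0.05 s, during which the arm holds its last target. There are 200 camera calls.

## Working session

There is one attempt and no reset: what is moved stays moved. The work goes in short steps, each a Python script; the robot and the scene stay as the last script left them, time stands still between calls to the robot, and variables do not carry over. Pictures are saved under pics/ and viewed, at most 10 in all, crops included, and the job is handed in when it is done.

```bash
mkdir -p pics; cat > h.py <<'E'
from workcell import *
import numpy as np, cv2
def snap(n,f):
    s=snapshot(n); cv2.imwrite(f,s["pixels"][:,:,::-1]); 
    import pickle; pickle.dump(s,open(f+'.pkl','wb')); return s
def load(f):
    import pickle; return pickle.load(open(f+'.pkl','rb'))
def K(s): return np.array([[s["fx"],0,s["cx"]],[0,s["fy"],s["cy"]],[0,0,1.]])
def at_z(s,uv,z):
    p=cv2.undistortPoints(np.array([[uv]],float),K(s),np.array(s["distortion"]))[0,0]
    T=np.array(s["T"]); d=T[:3,:3]@[p[0],p[1],1]; o=T[:3,3]
    return o+d*(z-o[2])/d[2]
def proj(s,P):
    T=np.linalg.inv(np.array(s["T"])); r,_=cv2.Rodrigues(T[:3,:3])
    return cv2.projectPoints(np.array(P,float).reshape(-1,1,3),r,T[:3,3],K(s),np.array(s["distortion"]))[0][:,0]
E
python3 - <<'E'
from h import *
for n in("scene","top"):
    s=snap(n,f"pics/{n}0.png"); print(np.round(s["T"],3))
E
```

```text
[[ 0.583 -0.43   0.69  -1.072]
 [-0.813 -0.322  0.486 -1.178]
 [ 0.013 -0.844 -0.537  1.322]
 [ 0.     0.     0.     1.   ]]
[[-0.205 -0.914  0.351 -0.005]
 [-0.979  0.193 -0.069  0.042]
 [-0.005 -0.357 -0.934  1.527]
 [ 0.     0.     0.     1.   ]]
```

View pics/scene0.png

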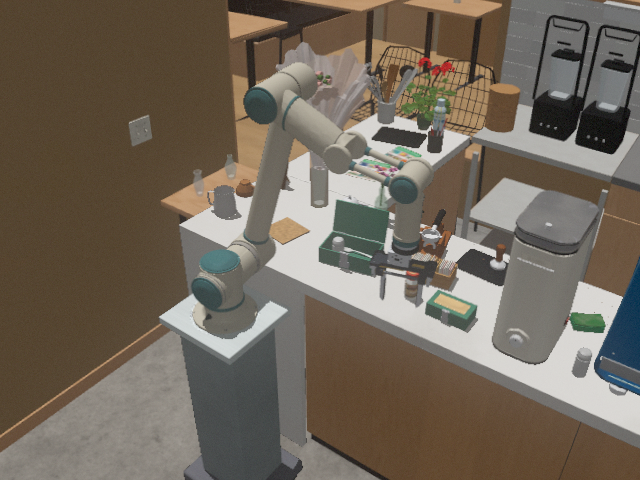

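View pics/top0.png

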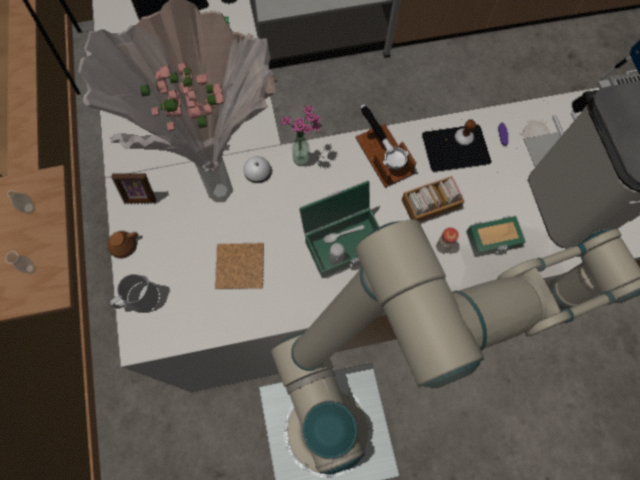

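The large green case is at top pixel (340,235), with its lid open behind it and the shaker at about (337,250). The look-alike is the smaller closed case at (497,235). For the shaker, possible mix-ups are the red-capped jar (450,237) and, in the scene view, a white or steel shaker at (583,360). The mat is at (240,266). Next I'll check the choice in a close crop.

```bash
python3 - <<'E'
from h import *
t=cv2.imread('pics/top0.png')[170:310,205:395]; s=cv2.imread('pics/scene0.png')[190:290,250:410]
a=cv2.resize(t,(760,560),interpolation=3); b=cv2.resize(s,(800,500),interpolation=3)
cv2.imwrite('pics/c1.png',a); cv2.imwrite('pics/c2.png',b)
E
```

```text
(no output)
```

View pics/c1.png

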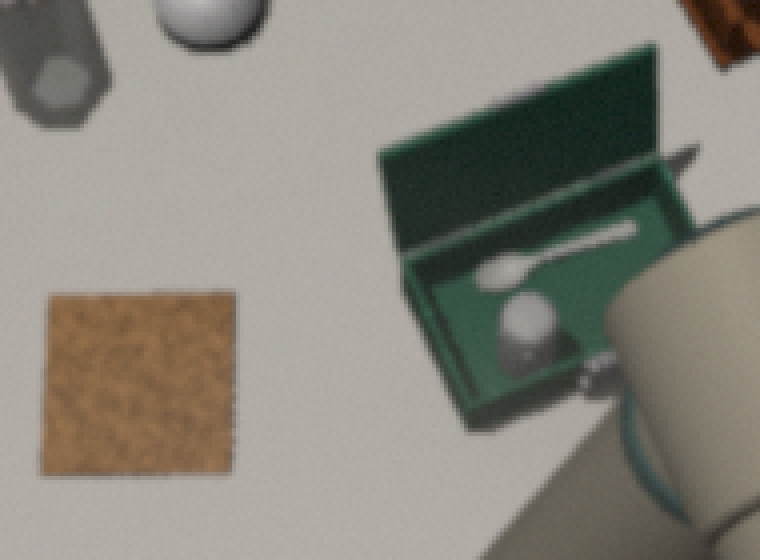

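View pics/c2.png

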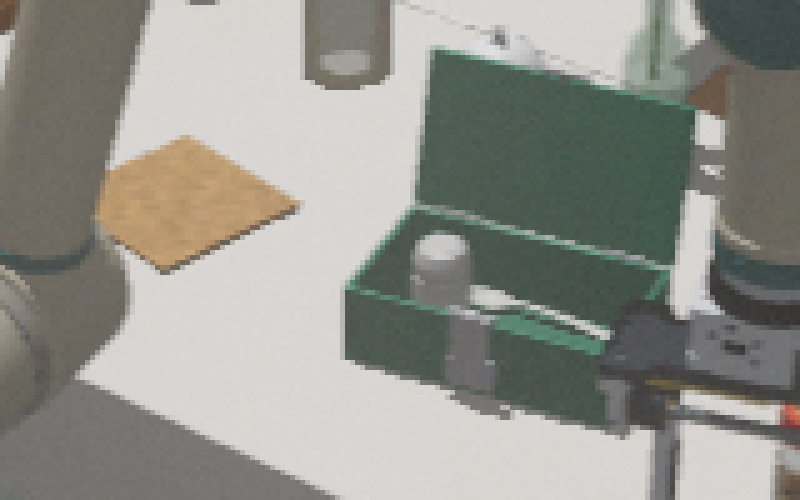

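The crops show the larger case holding the teaspoon and the shaker. In crop 1 the shaker's cap is at about (528,318), the mat's corners run from (50,295) to (231,473), and the lid's free corners are at (380,152) and (655,45). I'll fit the poses from these points.

```bash
cat > fit.py <<'E'
from h import *
from scipy.optimize import least_squares
t=load('pics/top0.png'); s=load('pics/scene0.png')
ct=lambda p:((p[0]+.5)/4-.5+205,(p[1]+.5)/4-.5+170)
cs=lambda p:((p[0]+.5)/5-.5+250,(p[1]+.5)/5-.5+190)
m=np.array([at_z(t,ct(p),.006) for p in[(50,295),(236,292),(231,473),(41,474)]]); print('mat',m.round(4).tolist(),m.mean(0))
e=m[1]-m[0]; print('mat yaw',np.arctan2(e[1],e[0]),np.linalg.norm(e))
for im,p,c in((t,(528,318),ct),(s,(441,246),cs)): print('shaker top',at_z(im,c(p),.096))
# case: local points; left = +y side
def loc(q):
    a=q[3]; 
    lid=lambda y:(.062-.124*np.cos(a),y,.0625+.124*np.sin(a))
    return lid
def W(q,P): c,S=np.cos(q[2]),np.sin(q[2]); return np.array([q[0]+c*P[0]-S*P[1],q[1]+S*P[0]+c*P[1],P[2]])
def obs(q):
    l=loc(q)
    return [(t,ct((402,260)),(.062,.105,.062)),(t,ct((470,407)),(-.062,.105,.062)),(t,ct((380,152)),l(.105)),(t,ct((655,45)),l(-.105)),
     (t,ct((664,155)),(.062,-.105,.062)),
     (s,cs((345,287)),(-.062,.105,.062)),(s,cs((345,360)),(-.062,.105,0)),(s,cs((412,207)),(.062,.105,.062)),(s,cs((670,268)),(.062,-.105,.062)),
     (s,cs((432,50)),l(.105)),(s,cs((694,107)),l(-.105))]
f=lambda q:np.concatenate([proj(im,W(q,P))[0]-np.array(uv) for im,uv,P in obs(q)])
r=least_squares(f,[.5,-.1,-.2,1.7],loss='soft_l1'); print('case',r.x.round(4)); print(f(r.x).reshape(-1,2).round(1).tolist())
E
python3 fit.py
```

```text
mat [[0.5872, 0.2088, 0.006], [0.5607, 0.0718, 0.006], [0.4239, 0.0999, 0.006], [0.4516, 0.2354, 0.006]] [0.50585873 0.15398108 0.006     ]
mat yaw -1.761717900955715 0.13952509940476954
shaker top [ 0.4658625 -0.1268003  0.096    ]
shaker top [ 0.4616682  -0.12821855  0.096     ]
case [ 0.4991 -0.1652  0.2031  1.851 ]
[[-0.5, 0.3], [-0.1, 1.2], [-0.6, 0.9], [0.5, -0.2], [-0.6, -0.1], [-0.0, 0.2], [-0.1, -0.5], [0.4, -0.5], [1.1, 0.4], [0.6, -0.7], [1.4, 0.3]]
```

```bash
cat >> h.py <<'E'
from scipy.spatial.transform import Rotation as Ro
def down(yaw):  # tool z down, tool y along world direction yaw+90deg; half turn chosen by joint 6
    y=np.array([-np.sin(yaw),np.cos(yaw),0]); z=np.array([0,0,-1.]); return np.column_stack([np.cross(y,z),y,z])
def quat(R): q=Ro.from_matrix(R).as_quat(); return [q[3],*q[:3]]
def st(*k): g=get_state(); print({i:np.round(g[i],4).tolist() for i in k+("time_s","tcp_pos","ft_force","grip_width","grasp_force")}); return g
CASE=(.4991,-.1652,.2031)
def cw(x,y,z): c,s=np.cos(CASE[2]),np.sin(CASE[2]); return [CASE[0]+c*x-s*y,CASE[1]+s*x+c*y,z]
def best(p,yaw):
    c=[quat(down(a)) for a in (yaw,yaw+np.pi)]
    j=[solve_ik(p,q) for q in c]; ok=[i for i in (0,1) if j[i] is not None]
    return c[min(ok,key=lambda i:abs(j[i][5]))]
E
python3 - <<'E'
from h import *
p=[.464,-.1275]
q=best(p+[.26],CASE[2]); print(q, solve_ik(p+[.26],q), solve_ik([.506,.154,.07],q))
move_linear([.163,-.551,.27],v=.2)
move_to(p+[.26],q)
gripper_to(.085,15)
print(move_linear(p+[.12],v=.2), move_linear(p+[.063],v=.06,contact_N=4)); st("joint_positions")
snap("scene","pics/s1.png"); s=cv2.imread('pics/s1.png')[150:300,260:460]; cv2.imwrite('pics/s1c.png',cv2.resize(s,(800,600),interpolation=3))
E
```

```text
[np.float64(0.0), np.float64(0.9948482282956702), np.float64(0.1013755525605962), np.float64(0.0)] [-4.12893702e-01  1.04938256e-01  1.59152053e+00 -4.44089210e-16
  1.44513387e+00  9.54802625e-01] [ 1.63849595e-01  3.21319326e-01  1.80664687e+00 -4.44089210e-16
  1.01362646e+00  1.53154592e+00]
False False
{'joint_positions': [-0.4129, 0.2662, 1.9144, -0.0, 0.9602, 0.9548], 'time_s': 4.7917, 'tcp_pos': [0.4644, -0.1277, 0.0633], 'ft_force': [0.0074, 0.0409, -0.1104], 'grip_width': 0.0855, 'grasp_force': 0.0}
```

View pics/s1c.png

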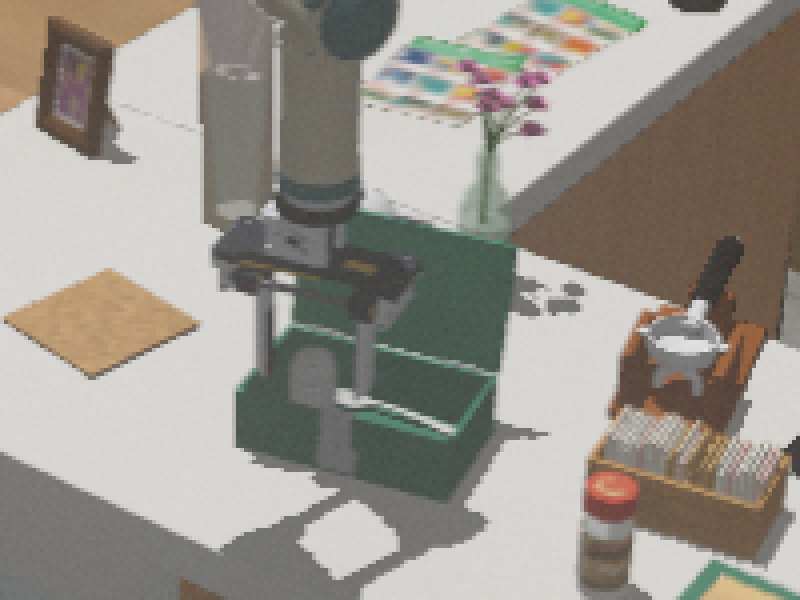

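The fingers, at crop pixels (265,330) and (365,350), straddle the shaker at (313,375). I'll grip it and carry it over.

```bash
python3 - <<'E'
from h import *
gripper_to(.03,20); g=st()
if 0.036<g["grip_width"]<.05:
    x,y,z=g["tcp_pos"]
    move_linear([x,y,z+.11],v=.1); g=st()
    if g["grip_width"]>.036:
        move_linear([.506,.154,z+.11],v=.15)
        move_linear([.506,.154,z+.012],v=.1)
        print(move_linear([.506,.154,z-.003],v=.02,contact_N=3)); st()
        gripper_to(.085); pause(.3); st()
        move_linear([.506,.154,.2],v=.15)
        move_to([.38,.0,.25],best([.38,0,.25],CASE[2])); st()
snap("top","pics/t2.png"); s=cv2.imread('pics/t2.png')[170:320,200:400]; cv2.imwrite('pics/t2c.png',cv2.resize(s,(800,600),interpolation=3))
E
```

```text
{'time_s': 5.5833, 'tcp_pos': [0.464, -0.1275, 0.063], 'ft_force': [0.0094, 0.6437, 0.074], 'grip_width': 0.0417, 'grasp_force': 19.9679}
{'time_s': 6.8333, 'tcp_pos': [0.4635, -0.1273, 0.1723], 'ft_force': [-0.5852, -0.0665, -2.1767], 'grip_width': 0.0419, 'grasp_force': 19.9622}
True
{'time_s': 10.6167, 'tcp_pos': [0.5059, 0.1538, 0.0629], 'ft_force': [0.1944, -0.5503, 3.9672], 'grip_width': 0.0413, 'grasp_force': 19.9934}
{'time_s': 11.7333, 'tcp_pos': [0.505, 0.1538, 0.0621], 'ft_force': [0.8277, 0.1061, -0.3947], 'grip_width': 0.0849, 'grasp_force': 0.0}
{'time_s': 13.6333, 'tcp_pos': [0.3807, 0.0003, 0.2497], 'ft_force': [0.9183, -0.0233, 0.1398], 'grip_width': 0.0848, 'grasp_force': 0.0}
```

View pics/t2c.png

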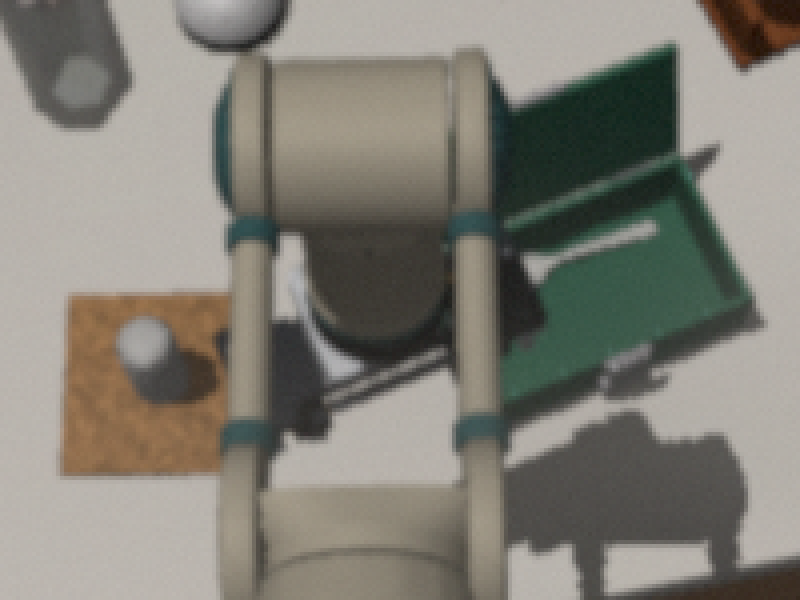

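The shaker stands upright near the mat's centre, at crop (150,370) against a centre of (155,385). Before swinging the lid I'll check the clearance behind it.

```bash
python3 - <<'E'
from h import *
t=load('pics/top0.png'); s=load('pics/scene0.png')
def loc(p): c,S=np.cos(CASE[2]),np.sin(CASE[2]); d=p[:2]-np.array(CASE[:2]); return [c*d[0]+S*d[1],-S*d[0]+c*d[1]]
for n,uv,z in(("vase base",(302,162),0),("sphere",(257,170),.03),("portaf board near",(400,183),0),("board left",(358,150),0),("portaf head",(395,157),.08),("caddy",(408,215),.05)): print(n,np.round(at_z(t,uv,z),3),np.round(loc(at_z(t,uv,z)),3))
print("vase scene",loc(at_z(load('pics/s1.png'),(260+478/4,150+222/4),0)))
for z in(.25,.3): print("flower",loc(at_z(t,(303,125),z)))
for f in ((.145,0,.3),(.145,0,.135),(-.05,0,.06),(.1,0,.16)):
    p=cw(*f); q=best(p,CASE[2]); print(f,np.round(p,3),np.round(solve_ik(p,q),2))
E
```

```text
vase base [ 0.807 -0.096  0.   ] [0.315 0.006]
sphere [0.792 0.05  0.03 ] [0.331 0.151]
portaf board near [ 0.67  -0.382  0.   ] [ 0.124 -0.246]
board left [ 0.812 -0.28   0.   ] [ 0.283 -0.176]
portaf head [ 0.723 -0.368  0.08 ] [ 0.178 -0.243]
caddy [ 0.542 -0.363  0.05 ] [ 0.002 -0.202]
vase scene [np.float64(0.41587814700823506), np.float64(0.04174476662595457)]
flower [np.float64(0.29385589711733173), np.float64(0.007418249888510579)]
flower [np.float64(0.2646462306917803), np.float64(0.01905157006611511)]
(0.145, 0, 0.3) [ 0.641 -0.136  0.3  ] [-0.32  0.37  1.14 -0.    1.63  1.05]
(0.145, 0, 0.135) [ 0.641 -0.136  0.135] [-0.32  0.44  1.43 -0.    1.27  1.05]
(-0.05, 0, 0.06) [ 0.45  -0.175  0.06 ] [-0.52  0.27  1.92 -0.    0.95  0.85]
(0.1, 0, 0.16) [ 0.597 -0.145  0.16 ] [-0.35  0.36  1.49 -0.    1.29  1.02]
```

```bash
python3 - <<'E'
from h import *
gripper_to(0.0,20)
q=best(cw(.14,0,.3),CASE[2])
g=get_state(); move_linear([*g["tcp_pos"][:2],.3],v=.2)
move_to(cw(.14,0,.3),q)
move_linear(cw(.14,0,.138),v=.12,contact_N=6); st()
move_linear(cw(.078,0,.138),v=.1); st()
for a in np.arange(1.4,.24,-.2):
    r=.08+.028*(1.5-a)/1.5
    x=.062-r*np.cos(a)+.008*np.sin(a); z=.0625+r*np.sin(a)+.008*np.cos(a)
    move_linear(cw(x,0,z),v=.1); f=get_state()["ft_force"]; print(round(a,2),np.round(f,1))
st(); snap("scene","pics/s3.png"); s=cv2.imread('pics/s3.png')[150:300,260:460]; cv2.imwrite('pics/s3c.png',cv2.resize(s,(800,600),interpolation=3))
E
```

```text
{'time_s': 18.0083, 'tcp_pos': [0.6368, -0.1371, 0.1389], 'ft_force': [-0.5842, -0.6228, 0.3482], 'grip_width': 0.0005, 'grasp_force': 0.0}
{'time_s': 18.775, 'tcp_pos': [0.5754, -0.1495, 0.138], 'ft_force': [0.0936, 0.817, 0.3564], 'grip_width': 0.0001, 'grasp_force': 0.0}
1.4 [ 0.5  0.  -0.2]
1.2 [ 0.6 -0.1 -0. ]
1.0 [ 0.1 -0.4 -1. ]
0.8 [-0.6 -0.6 -0.5]
0.6 [ 1.2 -0.6 -0.1]
0.4 [-0.1  0.1  0.5]
{'time_s': 20.8583, 'tcp_pos': [0.4722, -0.1707, 0.109], 'ft_force': [-0.082, 0.139, 0.5139], 'grip_width': 0.0003, 'grasp_force': 0.0}
```

View pics/s3c.png

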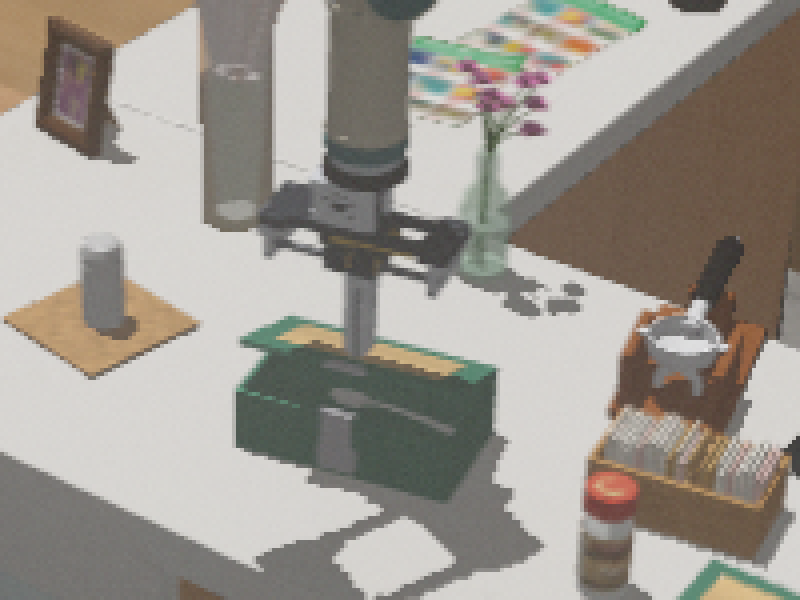

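The lid is nearly closed, with its front edge at crop (240,345) to (490,375), the spoon inside and the shaker standing. Now I'll press the lid down.

```bash
python3 - <<'E'
from h import *
for a in(.27,.14):
    r=.107; move_linear(cw(.062-r*np.cos(a)+.008*np.sin(a),0,.0625+r*np.sin(a)+.008*np.cos(a)),v=.1)
st()
for z in(.0765,.0735,.0715,.070,.0685):
    c=move_linear(cw(-.045,0,z),v=.03,contact_N=25); print(z,c); st()
    if c: break
pause(.2)
p=get_state()["tcp_pos"]; move_linear([p[0],p[1],.25],v=.15)
move_to([.35,-.3,.28],best([.35,-.3,.28],CASE[2])); st()
for n in("scene","top"): snap(n,f"pics/{n}4.png")
a=cv2.imread('pics/scene4.png')[190:290,260:400]; cv2.imwrite('pics/f.png',cv2.resize(a,(770,550),interpolation=3))
E
```

```text
{'time_s': 21.5083, 'tcp_pos': [0.457, -0.1736, 0.0852], 'ft_force': [0.3557, -0.5692, 0.6933], 'grip_width': 0.0007, 'grasp_force': 0.0}
0.0765 False
{'time_s': 21.9583, 'tcp_pos': [0.4563, -0.1746, 0.0772], 'ft_force': [2.9304, 0.8832, 3.8583], 'grip_width': 0.0002, 'grasp_force': 2.1041}
0.0735 False
{'time_s': 22.2083, 'tcp_pos': [0.4552, -0.1745, 0.0734], 'ft_force': [1.9879, -0.3259, 2.1076], 'grip_width': 0.0004, 'grasp_force': 0.8056}
0.0715 False
{'time_s': 22.4583, 'tcp_pos': [0.4541, -0.1739, 0.0709], 'ft_force': [0.8192, -0.3583, -1.068], 'grip_width': 0.0004, 'grasp_force': 0.0}
0.07 False
{'time_s': 22.7083, 'tcp_pos': [0.4544, -0.1741, 0.0706], 'ft_force': [-1.5292, 1.4254, 7.0488], 'grip_width': 0.0004, 'grasp_force': 3.6386}
0.0685 False
{'time_s': 22.9583, 'tcp_pos': [0.4544, -0.1741, 0.0704], 'ft_force': [-4.0835, 2.3255, 16.6849], 'grip_width': 0.0001, 'grasp_force': 8.2845}
{'time_s': 25.225, 'tcp_pos': [0.3503, -0.2993, 0.2794], 'ft_force': [-0.2281, 0.2343, 0.3642], 'grip_width': 0.0005, 'grasp_force': 0.0}
```

View pics/f.png

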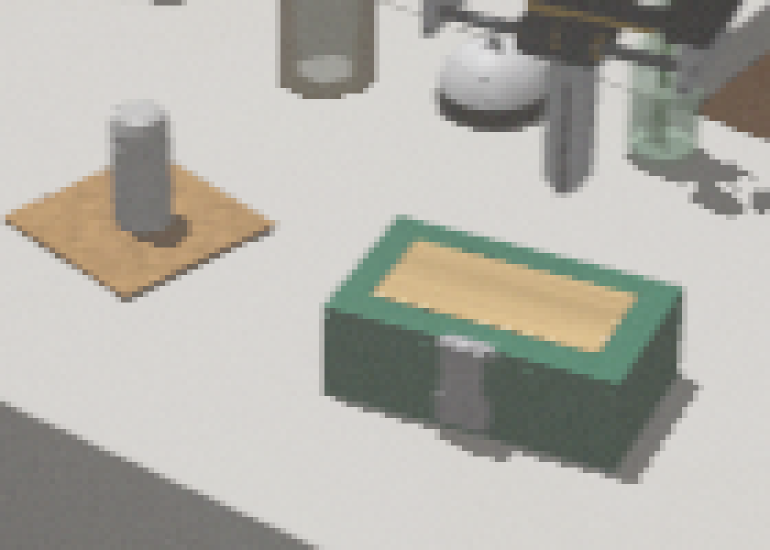

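The lid lies flush under the catch at (467,350): it snapped at z≈0.071 and hit a hard stop at 0.0705. The shaker stands mid-mat at (143,225). I'm handing the job in.

```bash
python3 -c "
from h import *
print(finish_job())"
```

```text
the job is handed in; nothing more can be done
None
```

The job is handed in: the shaker stands upright near the centre of the cork mat, the lid is pressed shut under its catch with the teaspoon inside, and the arm finished clear after about 25 s; no verdict was returned.

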